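Close the swing clamps on a drilled block

TASK

The drilled block lies in the guide channel of the clamping fixture. With a finger, push it along the channel until it is fully home, square against the stop bar at the far end, and then push both swing arms round over it, one after the other in either order, until each is against its stop pin. Leave both arms open until the block is home, only push (lift nothing), and leave the nut, the pulley and the vee block where they are.

Things in the scene. Friction and masses are not known exactly. Their poses are not given: they have to be found in the camera images.
- fixture: Fixed clamping fixture: steel plate 145 x 250 x 12 mm on the bench, with a guide channel along its middle and two swing arms. Origin at bench height, 12.5 mm in +x from the plate's middle (plate spans x -85 to 60, y -125 to 125 mm); x points away from the robot along the channel, y left, z up. Yawed up to 0.3 rad. Nothing on it is higher than 68 mm.
- home (a point): Point on the plate's top (12 mm above the bench) in the channel, at x = 30, y = 0 mm in the fixture's frame: where the middle of the block's underside lies when it is fully home. Channel: two rails 8 mm wide and 8 mm high, inner faces at y = +-28, x from -70 to 48 mm; a stop bar, 14 mm high, closes its far end with its face at x = 48 mm.
- drilled_block: Loose milled aluminium block with bores, 36 (x) x 50 (y) x 26 (z) mm, about 0.13 kg, lying in the channel with 3 mm of play each side, 50 to 70 mm short of home. Origin at the centre of its underside (12 mm above the bench); its x runs along the channel. Its top is 38 mm above the bench.
- left_swing_arm (a joint): Hinge of the left swing arm, rad. 0 = closed: far side on its stop pin (hard limit), rubber foot over the block's home. Grows as the arm opens, swinging level toward the robot; starts 1.1 to 1.75. In the fixture's frame the arm points from its pivot along (x, y) = (-sin q, -cos q). Friction about 0.12 N m (2 N at the push point), no spring; it stays where it is left.
- right_swing_arm (a joint): Hinge of the right swing arm, rad. 0 = closed: far side on its stop pin (hard limit), rubber foot over the block's home. Grows as the arm opens, swinging level toward the robot; starts 1.1 to 1.75. In the fixture's frame the arm points from its pivot along (x, y) = (-sin q, +cos q). Friction about 0.12 N m (2 N at the push point), no spring; it stays where it is left.
- left_push (a point): Middle of the left arm's steel bar, 57 mm from the pivot axis, 49 mm above the bench. Bar 18 mm wide, 42 to 56 mm above the bench, reaching 94 mm from the pivot. Clamp screw 83 mm from the pivot: top 68, rubber foot 40 mm above the bench (2 mm over the block). Push the bar's upright side here: the side away from the block when open, which faces the robot when closed.
- right_push (a point): Middle of the right arm's steel bar, 57 mm from the pivot axis, 49 mm above the bench. Bar 18 mm wide, 42 to 56 mm above the bench, reaching 94 mm from the pivot. Clamp screw 83 mm from the pivot: top 68, rubber foot 40 mm above the bench (2 mm over the block). Push the bar's upright side here: the side away from the block when open, which faces the robot when closed.
- left_pivot (a point): On the left arm's vertical pivot axis, 49 mm above the bench, at x = 30, y = +100 mm in the fixture's frame. Boss of radius 15 mm round it, its bolt up to 67 mm above the bench. The arm's stop pin, 10 mm thick, stands behind the closed arm at x = 44.5, y = +55 mm, up to 56 mm above the bench.
- right_pivot (a point): On the right arm's vertical pivot axis, 49 mm above the bench, at x = 30, y = -100 mm in the fixture's frame. Boss of radius 15 mm round it, its bolt up to 67 mm above the bench. The arm's stop pin, 10 mm thick, stands behind the closed arm at x = 44.5, y = -55 mm, up to 56 mm above the bench.
- nut: Bystander: loose hexagon nut, 19 x 22 x 10 mm, flat on the plate near a front corner; origin at the centre of its underside.
- pulley: Bystander: loose light-metal pulley, 42 mm across, 26 mm high, standing on the bench beyond the fixture; origin at the centre of its underside.
- vee_block: Bystander: loose steel vee block, 37 x 45 x 45 mm, on the bench to the right of the fixture; origin at the centre of its underside.
Mind the look-alikes: they are no part of the job. What is shaped like the drilled_block but turquoise or yellow is not meant.

How it is judged (in metres and radians):
On the way, in this order (a step that is already met when the one before it is completed fails the run):
1. the block is home (within 3 mm) and square against the stop bar while both arms are still open (over 0.6 rad) (x of drilled_block in the frame of fixture between 0.027 and 0.034 m and angle between the x axis of drilled_block and the x axis of fixture, either way round below 0.06 rad and z of drilled_block in the frame of fixture below 0.015 m and angle between drilled_block's own z axis and vertical below 0.06 rad and value of joint each of left_swing_arm, right_swing_arm above 0.6 rad), for 0.2 s.
2. both swing arms are closed against their stop pins (under 0.06 rad) (value of joint each of left_swing_arm, right_swing_arm below 0.06 rad), for 0.2 s.
At the end, for the whole second after the job is handed in: The block lies flat in the channel within 3 mm of the stop bar and square to it within 0.06 rad, both swing arms are within 0.06 rad of their stops, all is at rest, and the nut, pulley and vee block are within 12 mm of where they began (all of step 2 and x of drilled_block in the frame of fixture between 0.027 and 0.034 m and angle between the x axis of drilled_block and the x axis of fixture, either way round below 0.06 rad and z of drilled_block in the frame of fixture below 0.015 m and angle between drilled_block's own z axis and vertical below 0.06 rad and linear speed of drilled_block below 0.01 m/s and velocity of joint each of left_swing_arm, right_swing_arm below 0.05 rad/s and distance of each of nut, pulley, vee_block from where it was at the start of the episode below 0.012 m); the robot touches nothing.
It fails at once if the block is lifted more than 6 mm off the plate or tipped (z of drilled_block in the frame of fixture above 0.018 m or angle between drilled_block's own z axis and vertical above 0.25 rad).
It fails at once if the nut, pulley or vee block is moved more than 12 mm or lifted (distance of any of nut, pulley, vee_block from where it was at the start of the episode above 0.012 m).
It also fails if it takes over 58 s, if anything falls off the work surface, if the arm or the gripper's body presses on something with over 40 N, if the wrist force passes 120 N, or if a joint passes its speed limit or range.

ROBOT

A 6-joint arm with a two-finger parallel gripper is mounted at the origin on a cart in front of the work surface, level with it; the furniture and walls round the work are solid. World frame = base frame: x ahead of the robot, y to its left, z up, the work surface at z = 0. Lengths are in mm, angles in rad, forces in N, time in s.
With the tool pointing down it reaches from about 400 to 825 mm from the base axis. Payload 7 kg.
Tool frame: the origin (TCP) lies at the very end of the fingers, on their centre line; the grasp point (between the pads) lies 19 mm behind it (r.tcp_to_grasp is the z of the grasp point in the tool frame, in mm); z points along the fingers, y is the line along which they close (so a half turn about z gives the same grasp; the last joint's range is limited). The gripper opens to 88 mm and grips with 3 to 60 N. Pads are 19 mm wide; open, the fingers measure 130 mm over their backs; the gripper's body (78 mm by 193 mm) begins 47 mm behind the grasp point.
Start: joints at [-0.959, 0.359, 0.012, 0, -1.224, -0.288], TCP at [214.739, -639.908, 202.261] pointing down, gripper open.
Joint ranges: [-3.07, 3.07], [-1.43, 2.12], [-1.02, 1.25], [-3.03, 1.67], [-3.05, -0], [-3.03, 3.03]. Speed limits (rad/s): [2.39, 2.39, 3.01, 3.14, 3.14, 3.14].

INTERFACE

Orientations are given as a 3x3 rotation matrix whose columns are the frame's x, y, z axes.
In Python, from cell import r, snapshot, camera_params, ticket, telemetry gives the robot as it stands. Calls block until the motion is done:
- r.move_ptp(position, orientation): joint-space move of the TCP to a pose.
- r.move_straight(position, frame=None, v=150, threshold=None): straight line of the TCP; frame=None keeps the orientation; v is the mean speed in mm/s. With threshold (N) it stops when the force on the tool has changed by that much, and returns True; else False.
- r.movej(angles): joint-space move.
- r.move_gripper(opening, f_grip=None): finger opening in mm; f_grip is the grip in N (None keeps the last); returns when the fingers have stopped.
- r.pause(seconds).
- r.ik(position, orientation): joint angles nearest the present ones, or None.
- snapshot(name): name is "side" or "top" or "wrist"; returns (picture, depth): 400x640x3 uint8, blue, green, red; 400x640 float32, mm along the optical axis (not along the pixel's ray), 0 where there is no reading.
- camera_params(name): a dict with "fov_y" (degrees; the focal length in pixels is half the picture's height over the tangent of half this angle, whatever the lens; pixels are square), "cx", "cy" (the principal point, pixels), "cam_to_world" (4x4, takes a point from camera to world coordinates); the wrist camera has in their place "hand_eye" (4x4, takes a point from camera to tool coordinates, whose origin is the TCP and whose axes are the flange's). Camera axes: x right, y down, z forward; pixel columns grow to the right and rows downward; lengths in mm; the calibration is good to about 2 mm. A picture is of the moment at which its call begins: read the wrist's pose just before it. camera_params takes no time and is no camera call.
A pose or a line that the arm cannot do raises r.Unreachable and nothing moves.
- ticket.job_done(): hands the job in, once; it reports no verdict.
Readings, each from a call of its own:
- telemetry.read_clock(): time.
- telemetry.read_joint_positions(): joint angles.
- telemetry.read_qd(): joint speeds.
- telemetry.read_tau(): joint torques, N m.
- telemetry.read_tool_pos(): TCP position.
- telemetry.read_orientation(): TCP orientation.
- telemetry.read_force(): force on the tool from outside, world axes, zero at the start.
- telemetry.read_moment(): the same for the moment, N m.
- telemetry.read_width(): finger opening in mm.
Only numpy, scipy, OpenCV 4.12 (cv2) and the standard library are available. Lean on these libraries where they do the work, as an engineer would, in place of code of your own. Each camera call takes 0.05 s, during which the arm holds its last target. There are 200 camera calls.

## Working session

There is one attempt and no reset: what is moved stays moved. The work goes in short steps, each a Python script; the robot and the scene stay as the last script left them, time stands still between calls to the robot, and variables do not carry over. Pictures are saved under pics/ and viewed, on a budget of 10 in all, crops included, one or two more only if the job needs it, and the job is handed in when it is done.

```bash
mkdir -p pics; ls
python3 - <<'E'
from cell import r, snapshot, camera_params, telemetry
import cv2,numpy as np
for n in("top","side"):
    im,d=snapshot(n); cv2.imwrite(f"pics/{n}0.png",im); np.save(f"pics/{n}0.npy",d); print(n,camera_params(n))
print(camera_params("wrist"),telemetry.read_clock(),telemetry.read_orientation(),telemetry.read_width())
E
```

```text
pics
top {'fov_y': 47.329012391588904, 'cx': 314.0416914067051, 'cy': 193.36871291517014, 'cam_to_world': array([[ 5.89751052e-03, -9.98524932e-01,  5.39738791e-02,
         5.03435972e+02],
       [-9.99447312e-01, -7.65159409e-03, -3.23500269e-02,
        -1.23865125e+02],
       [ 3.27152946e-02, -5.37532638e-02, -9.98018184e-01,
         9.66050978e+02],
       [ 0.00000000e+00,  0.00000000e+00,  0.00000000e+00,
         1.00000000e+00]])}
side {'fov_y': 48.839199229822064, 'cx': 316.9258194615369, 'cy': 202.54043472042906, 'cam_to_world': array([[ 9.77001703e-01, -9.31093700e-02,  1.91828876e-01,
         4.07796555e+02],
       [-2.13231204e-01, -4.28115257e-01,  8.78208279e-01,
        -9.86674376e+02],
       [ 3.55449224e-04, -8.98914886e-01, -4.38123158e-01,
         4.84079854e+02],
       [ 0.00000000e+00,  0.00000000e+00,  0.00000000e+00,
         1.00000000e+00]])}
{'fov_y': 71.08686858679872, 'cx': 319.96615788896116, 'cy': 200.81440668672911, 'hand_eye': array([[-1.73163879e-04, -9.64091607e-01, -2.65569845e-01,
         7.05660221e+01],
       [ 9.99999812e-01, -3.23209379e-04,  5.21292630e-04,
        -6.24429960e-01],
       [-5.88408514e-04, -2.65569705e-01,  9.64091482e-01,
        -1.81503814e+02],
       [ 0.00000000e+00,  0.00000000e+00,  0.00000000e+00,
         1.00000000e+00]])} 0.1 [[-9.48064117e-01 -3.18078726e-01 -5.94364751e-04]
 [-3.18079249e-01  9.48063211e-01  1.31872931e-03]
 [ 1.44035617e-04  1.43929503e-03 -9.99998954e-01]] 87.65372076463825
```

View pics/top0.png

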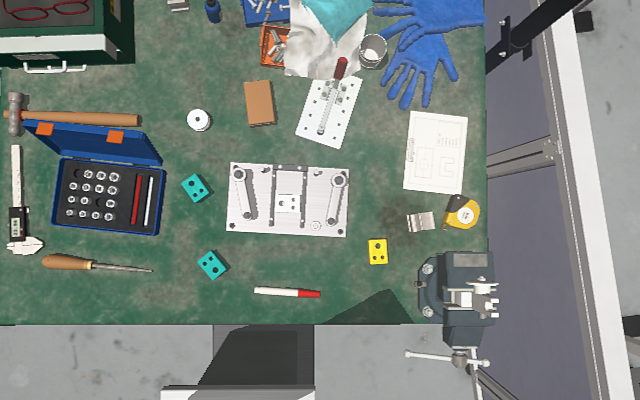

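The fixture is at about (287,200). The light-grey block lies in its channel at about (288,203). The turquoise blocks at (195,188) and (212,264) and the yellow one at (377,251) are the look-alikes, on the bench. I'll confirm in an enlarged crop.

Run:
```python
import cv2
im=cv2.imread("pics/top0.png")[150:245,215:360]
cv2.imwrite("pics/c1.png",cv2.resize(im,None,fx=5.5,fy=5.5,interpolation=cv2.INTER_CUBIC))
```

```text
(no output)
```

View pics/c1.png

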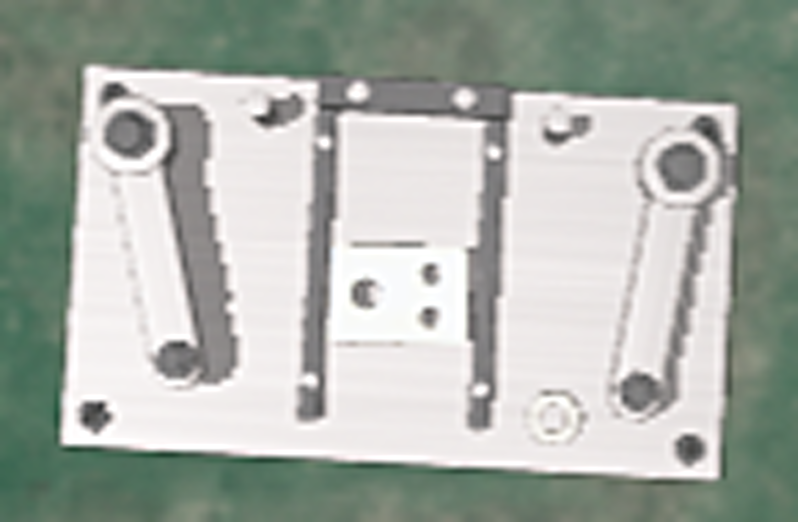

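The crop shows the fixture. Plate corners are at (87,67), (737,103), (719,478) and (62,445), and the pivot bolts at (130,132) and (681,167). The clamp screws are at (179,359) and (640,392), the block's top at (333–468, 243–343) and the nut at (555,417). The block is bare metal and sits in the channel, so it is the one meant.

```bash
cat > h.py <<'E'
import numpy as np
from cell import camera_params
def px2w(n,u,v,z):
    p=camera_params(n);f=200/np.tan(np.radians(p["fov_y"])/2);T=p["cam_to_world"]
    d=T[:3,:3]@[(u-p["cx"])/f,(v-p["cy"])/f,1];o=T[:3,3]
    return (o+d*(z-o[2])/d[2])
E
python3 - <<'E'
from h import *
c=lambda u,v,z:px2w("top",(u+.5)/5.5-.5+215,(v+.5)/5.5-.5+150,z)[:2]
src=[];dst=[]
for (u,v,z),l in [((87,67,12),(60,125)),((737,103,12),(60,-125)),((719,478,12),(-85,-125)),((62,445,12),(-85,125)),((130,132,67),(30,100)),((681,167,67),(30,-100))]:
    dst.append(c(u,v,z));src.append(l)
src=np.array(src,float);dst=np.array(dst)
def fit(s,d):
    a,b=s-s.mean(0),d-d.mean(0)
    th=np.arctan2((a[:,0]*b[:,1]-a[:,1]*b[:,0]).sum(),(a*b).sum())
    R=np.array([[np.cos(th),-np.sin(th)],[np.sin(th),np.cos(th)]]);return th,R,d.mean(0)-R@s.mean(0)
for idx in (range(4),range(6)):
    th,R,t=fit(src[list(idx)],dst[list(idx)]);print(th,t);print(((dst-t)@R-src).round(1).tolist())
L=lambda *a:((c(*a)-t)@R).round(1)
print("block",[L(u,v,38) for u,v in((338,243),(468,248),(462,343),(333,340))])
print("nut",L(555,417,22),"screws",L(179,359,68),L(640,392,68))
D=np.load("pics/top0.npy");p=camera_params("top")
f=200/np.tan(np.radians(p["fov_y"])/2);T=p["cam_to_world"]
for u,v in((287,203),(288,180),(250,225),(320,200),(300,240)):
    d=D[v,u];print(u,v,(T[:3,:3]@[(u-p["cx"])/f*d,(v-p["cy"])/f*d,d]+T[:3,3]).round(1))
E
```

```text
-0.04618725811579037 [ 555.0184901  -100.55248973]
[[-0.9, -1.1], [-0.8, 0.9], [0.9, 0.9], [0.7, -0.6], [0.4, -1.5], [-1.4, 0.6]]
-0.04804697394570297 [ 554.84302304 -100.67876981]
[[-0.9, -0.9], [-0.4, 1.1], [1.3, 0.8], [0.7, -0.6], [0.3, -1.3], [-1.0, 0.8]]
block [array([-3.8, 23.8]), array([ -3. , -24.2]), array([-38.1, -24. ]), array([-39.6,  23.6])]
nut [-63.8 -60.3] screws [-49.7  76.2] [-52.6 -88.5]
287 203 [533.5 -99.2  40.2]
288 180 [ 582.9 -100.     8.5]
250 225 [488.2 -21.7   8.7]
320 200 [ 541.2 -167.4   12. ]
300 240 [ 457.2 -126.1    2.2]
```

Fixture: origin (555, -100.6), yaw -0.047, residuals about 1 mm. Block: local x = -21, so 51 mm short of home. Arms: left about 1.28 rad, right about 1.43 rad. These all fit the description, so I'll push the block next.

```bash
cat >> h.py <<'E'
TH=-0.047; T0=np.array([555.,-100.6])
def W(x,y,z):
    c,s=np.cos(TH),np.sin(TH); return [T0[0]+c*x-s*y,T0[1]+s*x+c*y,z]
def O(yaw=0.):  # tool down, tool y along fixture y turned by yaw
    a=TH+yaw;c,s=np.cos(a),np.sin(a); return np.array([[-c,-s,0],[-s,c,0],[0,0,-1.]])
def local(p):
    c,s=np.cos(TH),np.sin(TH);d=np.array(p[:2])-T0; return np.array([c*d[0]+s*d[1],-s*d[0]+c*d[1],p[2]]).round(1)
E
python3 - <<'E'
from h import *
from cell import r,telemetry as t,snapshot
import cv2
for a in(0,-1.4,1.5): print(a,r.ik(W(-25,-np.sign(a)*110,44),O(a)))
p=t.read_tool_pos(); r.move_straight([p[0],p[1],300])
r.move_gripper(0)
r.move_ptp(W(-66,0,200),O())
r.move_straight(W(-66,0,24),v=120)
print("contact",r.move_straight(W(9,0,24),v=30,threshold=8),local(t.read_tool_pos()),t.read_force(),t.read_clock(),t.read_width())
im,_=snapshot("side");cv2.imwrite("pics/s1.png",cv2.resize(im[100:300,170:470],None,fx=2.6,fy=2.6))
E
```

```text
0 [ 0.17819446  0.29705618 -0.48802358  0.         -0.78571657 -1.79599078]
-1.4 [ 0.38598084  0.29138764 -0.49671247  0.         -0.78269621  2.87940814]
1.5 [-0.03313694  0.33349468 -0.4310664   0.         -0.80623525 -0.08465938]
contact False [ 9.  0. 24.] [-0.01470467 -0.07044015 -0.45977358] 8.7917 0.616195358960376
```

View pics/s1.png

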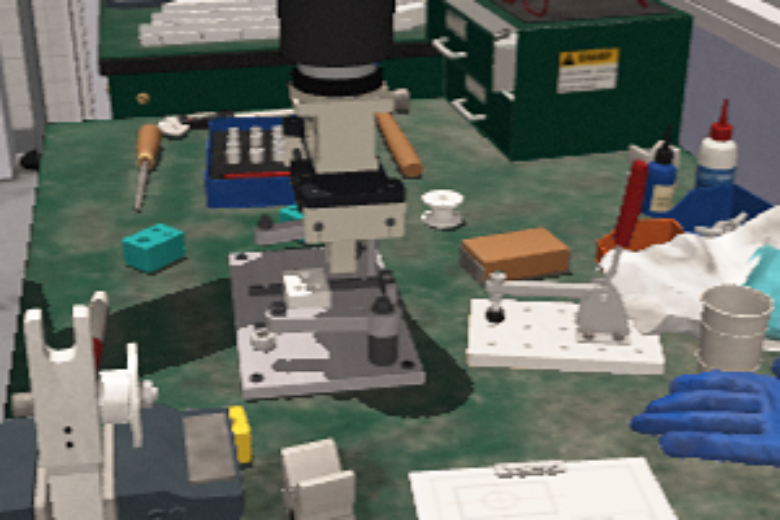

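The side view puts the finger at about (342,265) and the block at about (305,288), and no contact was felt. That disagrees with what I expected, so I'll look closer before moving.

Run:
```python
from cell import snapshot,telemetry as t
import cv2,numpy as np
im,_=snapshot("side");a=cv2.resize(im[180:260,250:350],None,fx=5,fy=5,interpolation=cv2.INTER_CUBIC)
im,_=snapshot("top");b=cv2.resize(im[150:245,240:340],None,fx=3,fy=4,interpolation=cv2.INTER_CUBIC)
b=cv2.resize(b,(300,400));cv2.imwrite("pics/s2.png",np.hstack([a,b]));print(t.read_tool_pos(),t.read_force(),t.read_joint_positions())
```

```text
[ 563.94637923 -101.02716652   24.02046988] [0.43948961 0.55253056 0.01474989] [ 1.64098402e-01  3.70138115e-01 -4.32122528e-01 -7.52835720e-06
 -7.68532221e-01 -1.78189271e+00]
```

View pics/s2.png

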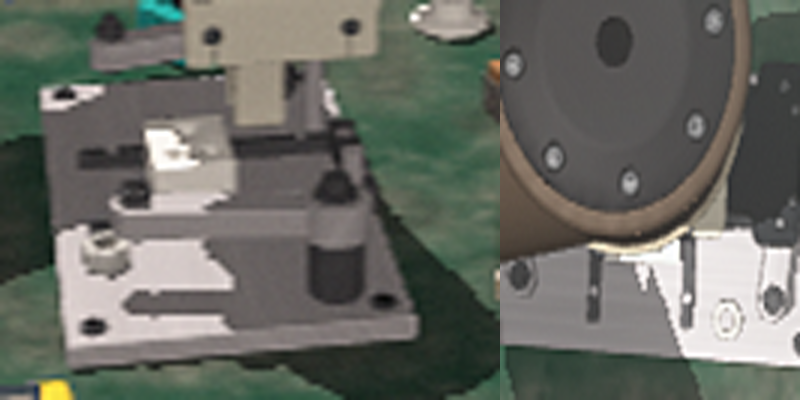

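Run:
```python
from h import *
def proj(n,w):
    p=camera_params(n);f=200/np.tan(np.radians(p["fov_y"])/2);T=p["cam_to_world"]
    c=T[:3,:3].T@(np.array(w)-T[:3,3]);return c[:2]/c[2]*f+[p["cx"],p["cy"]]
s2=lambda w:((proj("side",w)-[250,180])*5).round()
for z in(12,24,40,50,60): print(z,"tip edge near",s2(W(9,-21,z)),"ctr",s2(W(9,0,z)))
print("plate corners near-right,far-right",s2(W(-85,-125,12)),s2(W(60,-125,12)),s2(W(-85,125,12)))
for x in(-21,): print("block top at start",s2(W(x-18,-25,38)),s2(W(x+18,-25,38)),s2(W(x+18,25,38)),s2(W(x-18,25,38)))
print("boss bolt R",s2(W(30,-100,67)))
from cell import snapshot
d=snapshot("side")[1]
p=camera_params("side");f=200/np.tan(np.radians(p["fov_y"])/2);T=p["cam_to_world"]
for a,b in((258,80),(258,100),(258,118),(258,122),(258,130),(190,180),(215,130),(190,130)):
    u,v=int(250+a/5),int(180+b/5);k=d[v,u]
    print(a,b,local(T[:3,:3]@[(u-p["cx"])/f*k,(v-p["cy"])/f*k,k]+T[:3,3]))
```

```text
12 tip edge near [262. 201.] ctr [256. 179.]
24 tip edge near [261. 177.] ctr [255. 156.]
40 tip edge near [261. 145.] ctr [255. 125.]
50 tip edge near [261. 125.] ctr [254. 105.]
60 tip edge near [260. 105.] ctr [254.  85.]
plate corners near-right,far-right [ 67. 339.] [419. 308.] [37. 80.]
block top at start [155. 162.] [236. 155.] [222. 107.] [144. 113.]
boss bolt R [337. 168.]
258 80 [  7.  -19.5  71.7]
258 100 [  7.2 -16.9  60.7]
258 118 [  7.  -17.3  53.4]
258 122 [  7.  -17.1  50.9]
258 130 [15.9 52.8 10.9]
190 180 [-23.4 -22.4  26. ]
215 130 [-105.4 -892.   484.1]
190 130 [-19.1  14.8  32.4]
```

The finger's visible tip is at z≈51, though the reported TCP is 24, so it passed over the block and nothing moved. I need the body's underside height from depth, to tell whether the fingers are short or the TCP is off.

Run:
```python
from h import *
from cell import snapshot,r,telemetry as t
import cv2
def cloud(d):
    p=camera_params("side");f=200/np.tan(np.radians(p["fov_y"])/2);T=p["cam_to_world"]
    v,u=np.mgrid[:400,:640];c=np.stack([(u-p["cx"])/f*d,(v-p["cy"])/f*d,d],-1)@T[:3,:3].T+T[:3,3]
    c0,s0=np.cos(TH),np.sin(TH);q=c[...,:2]-T0
    return np.stack([c0*q[...,0]+s0*q[...,1],-s0*q[...,0]+c0*q[...,1],c[...,2]],-1)
def show(tag):
    im,d=snapshot("side");C=cloud(d);print(tag,local(t.read_tool_pos()),t.read_width())
    u=[int(x) for x in ()]
    x0=local(t.read_tool_pos())[0]
    m=(d>0)&(abs(C[...,0]-x0)<45)&(abs(C[...,1])<110)&(C[...,2]>t.read_tool_pos()[2]-5)&(C[...,2]<t.read_tool_pos()[2]+160)
    P=C[m]
    h=t.read_tool_pos()[2]
    for z in np.arange(h-4,h+150,6):
        s=P[(P[:,2]>=z)&(P[:,2]<z+6)]
        if len(s)>3: print(round(z-h),len(s),"x",s[:,0].min().round(),s[:,0].max().round(),"y",s[:,1].min().round(),np.median(s[:,1]).round())
    return im
r.move_straight(W(9,0,150))
im=show("closed"); r.move_gripper(88); im2=show("open")
cv2.imwrite("pics/g.png",np.hstack([cv2.resize(i[60:220,230:390],None,fx=2.5,fy=2.5) for i in(im,im2)]))
print(t.read_clock())
```

```text
closed [  8.2  -0.  148.8] 0.5305142661037331
20 9 x -3.0 13.0 y -16.0 -14.0
26 33 x -4.0 18.0 y -19.0 -17.0
32 32 x -4.0 18.0 y -19.0 -16.0
38 37 x -4.0 18.0 y -20.0 -17.0
44 32 x -4.0 18.0 y -19.0 -18.0
50 34 x -4.0 18.0 y -23.0 -19.0
56 36 x -4.0 17.0 y -23.0 -20.0
62 26 x -4.0 18.0 y -24.0 -20.0
86 69 x -31.0 45.0 y -91.0 -88.0
92 145 x -32.0 45.0 y -94.0 -89.0
98 158 x -32.0 44.0 y -92.0 -89.0
104 163 x -32.0 44.0 y -93.0 -88.0
110 162 x -32.0 45.0 y -98.0 -91.0
116 138 x -32.0 45.0 y -98.0 -95.0
122 167 x -32.0 45.0 y -99.0 -96.0
128 377 x -32.0 45.0 y -100.0 -77.0
134 97 x -19.0 32.0 y -56.0 -50.0
140 90 x -19.0 29.0 y -56.0 -50.0
146 83 x -19.0 28.0 y -54.0 -50.0
open [  9.   0. 150.] 87.64409688124611
20 17 x -3.0 16.0 y -61.0 -57.0
26 44 x -4.0 17.0 y -62.0 -59.0
32 53 x -4.0 18.0 y -63.0 -58.0
38 48 x -4.0 17.0 y -63.0 -59.0
44 37 x -3.0 18.0 y -65.0 -61.0
50 31 x -4.0 17.0 y -64.0 -62.0
56 34 x -4.0 18.0 y -66.0 -64.0
62 32 x -4.0 17.0 y -66.0 -64.0
68 34 x -4.0 17.0 y -68.0 -66.0
74 33 x -4.0 17.0 y -69.0 -67.0
80 11 x -3.0 17.0 y -80.0 -78.0
86 74 x -31.0 45.0 y -91.0 -88.0
92 141 x -32.0 47.0 y -92.0 -88.0
98 153 x -32.0 47.0 y -93.0 -89.0
104 167 x -31.0 47.0 y -92.0 -88.0
110 148 x -32.0 45.0 y -97.0 -93.0
116 134 x -32.0 45.0 y -98.0 -94.0
122 174 x -32.0 45.0 y -101.0 -96.0
128 367 x -32.0 46.0 y -100.0 -76.0
134 100 x -19.0 32.0 y -53.0 -50.0
140 86 x -18.0 30.0 y -53.0 -50.0
146 94 x -19.0 30.0 y -54.0 -50.0
11.525
```

View pics/g.png

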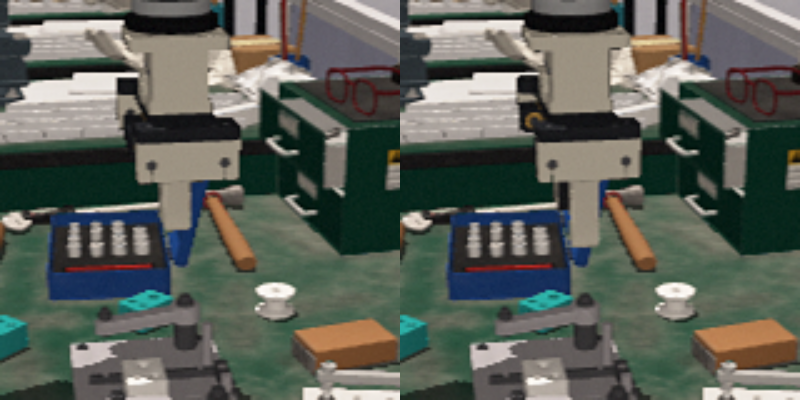

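The whole gripper sits about 23 mm higher than reported: the body starts at +88 instead of +66, and the tip at about +24. So the reported TCP is off along the tool axis, while x and y agree. I'll measure the offset by touching the plate (z = 12) inside the channel behind the block, then push at the corrected height.

Run:
```python
from h import *
from cell import r,telemetry as t,snapshot
import cv2
r.move_gripper(0)
r.move_ptp(W(-64,0,80),O()); r.move_straight(W(-64,0,4),v=100)
hit=r.move_straight(W(-64,0,-20),v=15,threshold=3); z=t.read_tool_pos()[2]
print("plate",hit,z,t.read_force())
d=12-z
if hit and 18<d<30:
    open("h.py","a").write(f"DZ={d:.2f}\n")
    r.move_straight(W(-64,0,24-d),v=40)
    print("push",r.move_straight(W(9,0,24-d),v=30,threshold=8),local(t.read_tool_pos()),t.read_force(),t.read_clock())
    im,_=snapshot("side");cv2.imwrite("pics/s3.png",cv2.resize(im[180:260,250:350],None,fx=5,fy=5,interpolation=cv2.INTER_CUBIC))
```

```text
plate True -12.017260635451352 [-0.5512633  1.1424195  6.7552128]
push True [-0.  -0.1 -0.7] [-0.56639521 -0.6959454  -0.88783058] 17.7583
```

Run:
```python
from h import *
from cell import r,telemetry as t,snapshot
import cv2
z=24-DZ
print("push2",r.move_straight(W(8,0,z),v=15,threshold=10),local(t.read_tool_pos()),t.read_force())
r.pause(.2);print(t.read_force())
r.move_straight(W(-20,0,z),v=60); r.move_straight(W(-20,0,120),v=200); r.move_straight(W(-150,0,160),v=200)
im,_=snapshot("top");cv2.imwrite("pics/t3.png",cv2.resize(im[150:245,215:360],None,fx=5.5,fy=5.5,interpolation=cv2.INTER_CUBIC));print(t.read_clock())
```

```text
push2 True [-0.2 -0.3 -1.4] [ 0.08096094 -0.10160103 -0.70195939]
[ 0.14927711 -0.45689288 -0.81746699]
20.4583
```

View pics/t3.png

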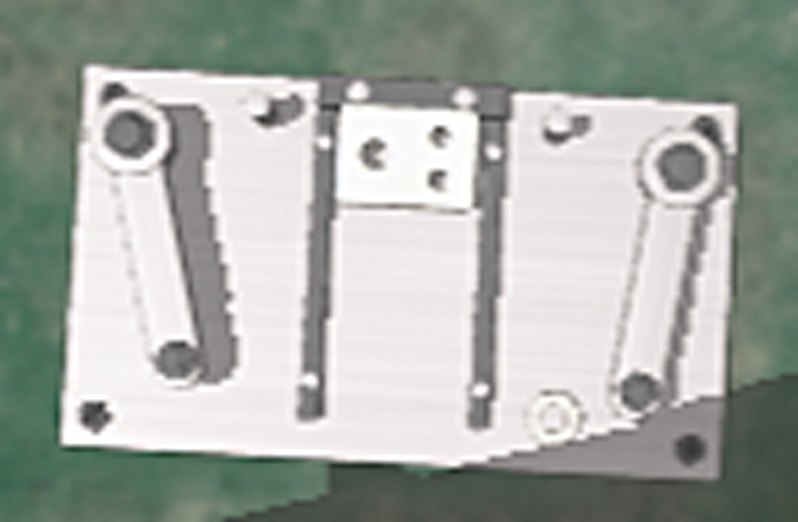

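The block is against the stop bar: its front edge, (340,205)–(470,210), runs parallel to the bar, and it moved about 50 mm, giving x ≈ 29–30. Both arms are still open and the nut at (553,417) has not moved. Next I'll swing the left arm.

```bash
cat > arm.py <<'E'
from h import *
from cell import r,telemetry as t
def close(side,q0):   # side +1 left, -1 right
    z=44-DZ; yaw=lambda q: (np.pi-q) if side>0 else q
    def pose(q,off,z=z,R=57):  # finger centre, off behind the bar's centre line
        u=np.array([-np.sin(q),-side*np.cos(q)]);n=np.array([np.cos(q),-side*np.sin(q)])
        p=np.array([30,side*100])+R*u-off*n; return W(p[0],p[1],z)
    r.move_ptp(pose(q0,33,80),O(yaw(q0)))
    if r.move_straight(pose(q0,33),v=100,threshold=6): print("blocked",t.read_tool_pos()); return
    r.move_straight(pose(q0,20),v=40)
    for q in np.linspace(q0,.12,7)[1:]: r.move_straight(pose(q,20),O(yaw(q)),v=45)
    f0=t.read_force()
    hit=r.move_straight(pose(0,11),v=20,threshold=9)
    print("stop",hit,local(t.read_tool_pos()),"expect x~10.5",f0,t.read_force())
    p=local(t.read_tool_pos()); r.move_straight(W(p[0]-25,p[1],z),v=60); r.move_straight(W(p[0]-25,p[1],80),v=150)
    print(t.read_clock())
E
python3 - <<'E'
from arm import *
close(1,1.28)
from cell import snapshot
import cv2
im,_=snapshot("side");cv2.imwrite("pics/s4.png",cv2.resize(im[170:270,240,None] if 0 else im[170:270,240:365],None,fx=5,fy=5,interpolation=cv2.INTER_CUBIC))
E
```

```text
stop True [ 7.9 44.2 19.2] expect x~10.5 [0.6990431  0.56124567 0.25328255] [ 0.00698548 -0.11373754  0.41864659]
27.2167
```

View pics/s4.png

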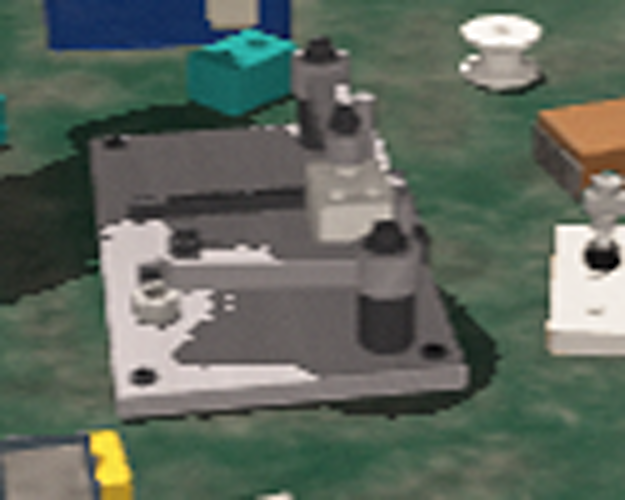

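The left arm's screw (345,120) is now over the block. Contact came at x = 7.9, about 2 mm short of expectation, so I'll check the angle after closing the right arm.

Run:
```python
from arm import *
close(-1,1.43)
p=local(t.read_tool_pos()); r.move_straight(W(-150,0,160),v=200)
from cell import snapshot
import cv2
im,_=snapshot("top");cv2.imwrite("pics/t5.png",cv2.resize(im[150:245,215:360],None,fx=5.5,fy=5.5,interpolation=cv2.INTER_CUBIC));print(t.read_clock())
```

```text
stop True [  7.4 -44.6  19.2] expect x~10.5 [-0.36185711  0.02598317 -0.38396324] [-0.03832831  0.11712215  0.14551419]
33.8667
34.875
```

View pics/t5.png

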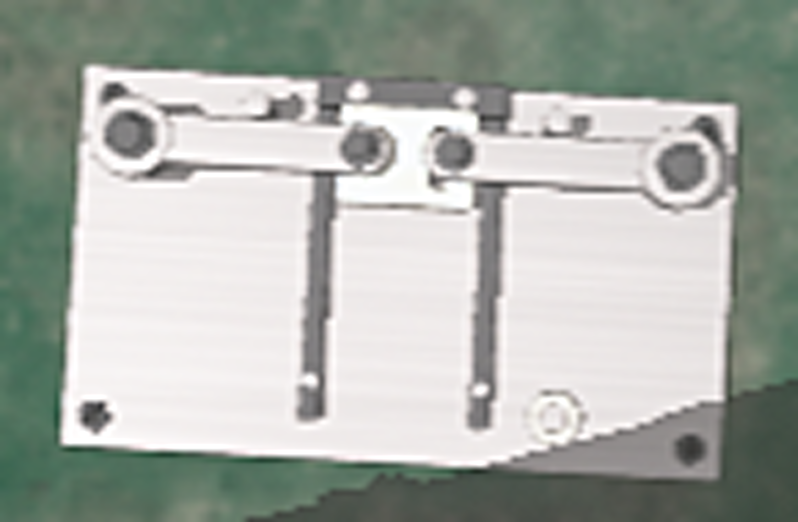

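Both arms now lie along the line between the pivots (slope 0.064). The left arm's slope is 0.060, bolt (130,132) to screw (362,146). The right arm's is 0.066, bolt (681,167) to screw (453,152). Both are therefore within about 0.01 rad of closed. The block's front edge and the nut have not moved, and the robot is clear, so I'm handing in.

Run:
```python
from cell import r,ticket,telemetry as t,snapshot
import cv2,numpy as np
a=cv2.imread("pics/top0.png").astype(int);b=snapshot("top")[0].astype(int)
for n,(u,v) in dict(pulley=(198,119),vee=(420,221)).items(): print(n,abs(a-b)[v-18:v+18,u-18:u+18].mean().round(1))
print(np.abs(t.read_qd()).max(),t.read_force(),t.read_clock()); ticket.job_done()
```

```text
pulley 0.4
vee 0.6
0.0038966545417416032 [-0.47946635 -0.4379807  -0.2641818 ] 34.925
the job is handed in; nothing more can be done
```

I pushed the block home against the stop bar while both arms were still open, then closed the left arm and the right arm onto their stop pins. The job was handed in at about 35 s; no verdict is reported.

- **First push missed:** it passed over the block without touching anything, because the real fingertip is 24 mm higher than the reported TCP. I measured that offset by touching the plate and used it from then on.
- **Block:** in the last top view it is against the stop bar and square to it, at x ≈ 29–30 mm by my estimate.
- **Arms:** both are within about 0.01 rad of closed in the last top view.
- **Bystanders:** the nut, pulley and vee block look unmoved in the images.
- **Robot:** it was clear of everything at hand-in, with tool force near zero.
- **Disagreement:** both arm stops were felt 2–3 mm earlier than calculated (x = 7.9 and 7.4 mm instead of 10.5 mm). I did not push again to confirm, since the image showed both arms closed.

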